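# Clean and sort returned electrical spares on the stockroom bench

### The job

Sort and clean the returned spares: put all the brass cable glands (hexagon foot, round dome) in the spray tray, and once they are all in it press the cleaner can's nozzle cap all the way down and let it spring back up; then move the glands to the rectangular picking bin. The terminal blocks (the plain oblong ones) go in the round tub at any time; never press the nozzle while a gland is out of the tray, and leave everything else on the bench where it is.

Things in the scene. Friction and masses are not known exactly. Their poses are not given: they have to be found in the camera images.
- gland0: cable gland, brass, standing upright at the start: hexagon foot 34 mm across flats (39 over corners) and 18 mm high, above it a round dome nut 30 mm in diameter up to 42 mm high. Origin: centre of its underside; z runs along its axis to the dome. About 100 g. None if absent
- gland1: cable gland, brass, standing upright at the start: hexagon foot 34 mm across flats (39 over corners) and 18 mm high, above it a round dome nut 30 mm in diameter up to 42 mm high. Origin: centre of its underside; z runs along its axis to the dome. About 100 g. None if absent
- gland2: cable gland, brass, standing upright at the start: hexagon foot 34 mm across flats (39 over corners) and 18 mm high, above it a round dome nut 30 mm in diameter up to 42 mm high. Origin: centre of its underside; z runs along its axis to the dome. About 100 g. None if absent
- block0: terminal block, grey plastic bar 54 mm long (its x), 18 mm wide (its y), 36 mm high (its z), standing upright at the start. Origin: centre of its underside. About 40 g. None if absent
- block1: terminal block, grey plastic bar 54 mm long (its x), 18 mm wide (its y), 36 mm high (its z), standing upright at the start. Origin: centre of its underside. About 40 g. None if absent
- block2: terminal block, grey plastic bar 54 mm long (its x), 18 mm wide (its y), 36 mm high (its z), standing upright at the start. Origin: centre of its underside. About 40 g. None if absent
- tray (a point): centre of the inner floor (11 mm above the bench) of the spray tray, a shallow fixed aluminium tray, inside 122 mm (its x) by 172 mm (its y), its rim 15 mm above the inner floor (26 mm above the bench), walls 4 mm. A white cleaner can, 53 mm in diameter, is clamped upright 150 mm from this point along +x; its nozzle cap tops out 176 mm above the bench
- nozzle_top (a point): centre of the top of the can's nozzle cap, a round sprung push cap 34 mm in diameter and 22 mm tall on the fixed can; it moves straight down when pressed
- nozzle (a joint): how far the nozzle cap is pressed down, m: 0 = up, 0.008 = all the way down; springs back (3 N at the top, 9 N at the bottom)
- bin_in (a point): centre of the inner floor (5 mm above the bench) of the rectangular picking bin, fixed, inside 162 mm (its x) by 122 mm (its y), walls 4 mm thick and 50 mm above the bench, the one at -x only 30 mm
- tub_in (a point): centre of the inner floor (5 mm above the bench) of the round tub, fixed, inside diameter about 146 mm at the floor and 152 mm at the rim, rim 45 mm above the bench
- tape: roll of black tape lying flat, 66 mm in diameter, 38 mm hole, 19 mm high, origin at the centre of its underside; not part of the job
- carton: small closed cardboard box 50 (x) by 40 (y) by 34 mm high, origin at the centre of its underside; not part of the job
- screwdriver: screwdriver lying on the bench, 190 mm long along its x, origin at its middle on the bench; not part of the job
- labels: pack of labels, 90 (x) by 60 (y) by 16 mm high, origin at the centre of its underside; not part of the job
There are look-alikes about, which are no part of the job. Leave any green look-alike of the gland0 alone.

How it is judged:
On the way, in this order (a step that is already met when the one before it is completed fails the run):
1. all the glands lie in the spray tray (x of gland0 in the frame of tray between -0.061 and 0.061 m and y of gland0 in the frame of tray between -0.086 and 0.086 m and z of gland0 in the frame of tray between -0.01 and 0.03 m and x of gland1 in the frame of tray between -0.061 and 0.061 m and y of gland1 in the frame of tray between -0.086 and 0.086 m and z of gland1 in the frame of tray between -0.01 and 0.03 m and x of gland2 in the frame of tray between -0.061 and 0.061 m and y of gland2 in the frame of tray between -0.086 and 0.086 m and z of gland2 in the frame of tray between -0.01 and 0.03 m and linear speed of each of gland0, gland1, gland2 below 0.03 m/s), for 0.3 s.
2. the nozzle cap is pressed down (over 5.5 mm of its 8 mm) with all the glands in the tray (value of joint nozzle above 0.0055 m and x of gland0 in the frame of tray between -0.061 and 0.061 m and y of gland0 in the frame of tray between -0.086 and 0.086 m and z of gland0 in the frame of tray between -0.01 and 0.03 m and x of gland1 in the frame of tray between -0.061 and 0.061 m and y of gland1 in the frame of tray between -0.086 and 0.086 m and z of gland1 in the frame of tray between -0.01 and 0.03 m and x of gland2 in the frame of tray between -0.061 and 0.061 m and y of gland2 in the frame of tray between -0.086 and 0.086 m and z of gland2 in the frame of tray between -0.01 and 0.03 m), for 0.2 s.
3. the nozzle cap has sprung back up, with the glands still in the tray (value of joint nozzle below 0.001 m and x of gland0 in the frame of tray between -0.061 and 0.061 m and y of gland0 in the frame of tray between -0.086 and 0.086 m and z of gland0 in the frame of tray between -0.01 and 0.03 m and x of gland1 in the frame of tray between -0.061 and 0.061 m and y of gland1 in the frame of tray between -0.086 and 0.086 m and z of gland1 in the frame of tray between -0.01 and 0.03 m and x of gland2 in the frame of tray between -0.061 and 0.061 m and y of gland2 in the frame of tray between -0.086 and 0.086 m and z of gland2 in the frame of tray between -0.01 and 0.03 m), for 0.1 s.
At the end, for the whole second after the job is handed in: every gland lies in the rectangular picking bin and every terminal block in the round tub (origin within the inner walls and less than 40 mm above the inner floor), all at rest, and the nozzle cap is up (within 1 mm) (x of gland0 in the frame of bin_in between -0.081 and 0.081 m and y of gland0 in the frame of bin_in between -0.061 and 0.061 m and z of gland0 in the frame of bin_in between -0.01 and 0.04 m and x of gland1 in the frame of bin_in between -0.081 and 0.081 m and y of gland1 in the frame of bin_in between -0.061 and 0.061 m and z of gland1 in the frame of bin_in between -0.01 and 0.04 m and x of gland2 in the frame of bin_in between -0.081 and 0.081 m and y of gland2 in the frame of bin_in between -0.061 and 0.061 m and z of gland2 in the frame of bin_in between -0.01 and 0.04 m and horizontal distance between each of block0, block1, block2 and tub_in below 0.073 m and z of each of block0, block1, block2 in the frame of tub_in below 0.04 m and linear speed of each of gland0, gland1, gland2, block0, block1, block2 below 0.03 m/s and value of joint nozzle below 0.001 m); the robot touches nothing.
It fails at once if the nozzle cap is pressed (over 3 mm) while a gland is out of the spray tray (value of joint nozzle above 0.003 m and (not (x of gland0 in the frame of tray between -0.061 and 0.061 m and y of gland0 in the frame of tray between -0.086 and 0.086 m and z of gland0 in the frame of tray between -0.01 and 0.03 m) or not (x of gland1 in the frame of tray between -0.061 and 0.061 m and y of gland1 in the frame of tray between -0.086 and 0.086 m and z of gland1 in the frame of tray between -0.01 and 0.03 m) or not (x of gland2 in the frame of tray between -0.061 and 0.061 m and y of gland2 in the frame of tray between -0.086 and 0.086 m and z of gland2 in the frame of tray between -0.01 and 0.03 m))).
It fails at once if a bystander (tape, carton, screwdriver, labels) is moved more than 40 mm (distance of any of tape, carton, screwdriver, labels from where it was at the start of the episode above 0.04 m).
Of gland0, gland1, gland2 only 2 to 3 are there at a start; the rules pass over those that are not, and their reading is None.
Of block0, block1, block2 only 2 to 3 are there at a start; the rules pass over those that are not, and their reading is None.
At some moment in a run one of block0, block1, block2 may be knocked a few centimetres aside while the robot is not near it.
Once in a run the grip may slacken for a moment while it holds something.
It also fails if it takes over 210 s, if anything falls off the work surface, if the arm or the gripper's body presses on something with over 40 N, if the wrist force passes 120 N, or if a joint passes its speed limit or range.

### The arm

A 6-joint arm with a two-finger parallel gripper is mounted at the origin on the work surface. World frame = base frame: x ahead of the robot, y to its left, z up, the work surface at z = 0. Lengths are in m, angles in rad, forces in N, time in s.
With the tool pointing down it reaches from about 0.25 to 0.725 m from the base axis. Payload 4 kg.
Tool frame: the origin (TCP) lies at the very end of the fingers, on their centre line; the grasp point (between the pads) lies 19 mm behind it; z points along the fingers, y is the line along which they close (so a half turn about z gives the same grasp; the last joint's range is limited). The gripper opens to 85 mm and grips with 20 to 120 N. Pads are 22 mm wide; open, the fingers measure 114 mm over their backs; the gripper's body (76 mm by 85 mm) begins 54 mm behind the grasp point. The pads swing forward as they close: fully open they stand 13 mm farther back than shut.
Start: joints at [1.154, 0.241, 0.005, 1.335, 0, 1.571], TCP at [0.202, 0.457, 0.231] pointing down, gripper open.
Joint ranges: [-2.72, 2.72], [-1.05, 1.87], [-1.09, 1.28], [-1.99, 2.15], [-1.42, 1.44], [-3.14, 3.14]. Speed limits (rad/s): [2.79, 2.79, 3.14, 3.14, 3.14, 3.14].

### API

Orientations are given as a unit quaternion [x, y, z, w].
In Python, from workcell import * gives the robot as it stands. The module is installed in compiled form; this text tells all that it offers.
- The arm moves only by the tool send_rows, never from a script. Its argument "steps" is text: rows parted by semicolons, each of 7 numbers parted by spaces: the opening, from -1 (shut) to 1 (fully open), then the shift along the world's x, y, z in m, then the turn, a rotation vector about the world's x, y, z in rad. A call has exactly 5 rows; each row shifts and turns the commanded pose from where the row before left it; what a row does not reach is not made up. A row lasts 1/12 s, in which the tool goes at most 41.7 mm and 7.16 degrees, less where a joint would pass 70% of its speed; a pose out of reach is approached as far as the arm can. A call is refused whole if a number of a shift passes 0.0417 or a number of a turn 0.125, either way. A call with a gripper value outside its range is refused whole. The fingers move at their own pace and stop on an object; the grip force is fixed at half the most. Time passes only in rows, so rows that do not move let the fingers close, or fill a call up. It gives the time, the measured TCP pose, the force, the opening and the grip force at its end, in the units of the state.
- get_obs(): the state, without advancing time (a new reading comes with each control period).
- camera(name): name is "scene" or "top"; returns a dict with "frame" (480x640x3 uint8, red, green, blue), "range_z" (480x640 float32, m along the optical axis (not along the pixel's ray), 0 where there is no reading), "camera_matrix" (3x3 intrinsics, pixels), "k1" (the pictures are not rectified: a ray, as slopes to the right and down, at radius r is drawn at 1 + k1 r^2 times it, then the intrinsics apply), "extrinsics" (4x4, takes a point from world to camera coordinates). Camera axes: x right, y down, z forward; pixel columns grow to the right and rows downward; lengths in m; the calibration is good to about 2 mm. A picture is of the moment at which its call begins.
- job_done(): hands the job in; it is judged then, once.
The state is a dict: "clock": time; "joint_pos": joint angles; "joint_vel": joint speeds; "tau": joint torques, N m; "eef_pos": TCP position; "tool_rot": TCP orientation; "ft_force": force on the tool from outside, world axes, zero at the start; "ft_torque": the same for the moment, N m; "grip_width": finger opening in m; "grasp_force": force on a finger pad.
Only numpy, scipy, OpenCV 4.12 (cv2) and the standard library are available. Lean on these libraries where they do the work, as an engineer would, in place of code of your own. Each camera call takes 0.05 s, during which the arm holds its last target. There are 200 camera calls.

## Working session

There is one attempt and no reset: what is moved stays moved. The work goes in short steps, Python scripts to look and compute and a tool call to move; the robot and the scene stay as the last step left them, time stands still between calls to the robot, and variables do not carry over. Pictures are saved under pics/ and viewed, at most 14 in all, crops included, and the job is handed in when it is done.

Besides the shell and the picture viewer there is one more tool, called after "Emit:" as a command line: name --argument value ..., lists and objects as JSON in quotes. send_rows: Moves the arm, as the interface text tells. Its arguments: {"type":"object","properties":{"steps":{"type":"string"}},"required":["steps"]}

```bash
mkdir -p pics; cat > h.py <<'E'
from workcell import *
import numpy as np, cv2
def snap(name,fn=None):
    c=camera(name)
    if fn: cv2.imwrite('pics/'+fn,c['frame'][:,:,::-1])
    return c
def cloud(c):
    K=c['camera_matrix'];E=np.array(c['extrinsics'])
    v,u=np.mgrid[0:480,0:640]
    d=np.stack([(u-K[0,2])/K[0,0],(v-K[1,2])/K[1,1]],-1)
    s=d.copy()
    for _ in range(8): s=d/(1+c['k1']*(s**2).sum(-1,keepdims=True))
    r=np.dstack([s,np.ones(s.shape[:2])])
    P=r*c['range_z'][...,None]
    W=(P-E[:3,3])@E[:3,:3]
    W[c['range_z']==0]=np.nan
    return W, r@E[:3,:3], -E[:3,:3].T@E[:3,3]
def onplane(ray,o,uv,z):
    d=ray[int(uv[1]),int(uv[0])]; return o+d*(z-o[2])/d[2]
E
python3 - <<'E'
from h import *
print(get_obs())
for n in('top','scene'):
    c=snap(n,n+'0.png');print(n,c['k1'],c['camera_matrix'],c['extrinsics']);
    np.savez(n+'0.npz',**c)
E
```

```text
{'clock': 0.0, 'joint_pos': array([ 1.15400324e+00,  2.41425037e-01,  3.69154909e-03,  1.33518023e+00,
       -2.85650604e-05,  1.57079597e+00]), 'joint_vel': array([-0.00027075,  0.00025015,  0.00093006,  0.00047469,  0.000767  ,
       -0.00020122]), 'tau': array([-8.84428409e-04, -3.72317040e+01,  2.52409083e+01,  1.69113872e-02,
       -7.52085157e-05, -6.98610535e-06]), 'eef_pos': array([0.20216369, 0.45660672, 0.23039446]), 'tool_rot': array([ 2.06891098e-01,  9.78363405e-01, -1.03874589e-03, -2.05062000e-04]), 'ft_force': array([ 0.01661296, -0.83584803,  0.36654428]), 'ft_torque': array([-0.00910681,  0.03454456,  0.03406165]), 'grasp_force': 0.0, 'grip_width': 0.08550075268785091}
top -0.01632321518923108 [[487.36747974   0.         316.00330225]
 [  0.         487.36747974 250.25455615]
 [  0.           0.           1.        ]] [[-1.67917308e-02 -9.99856755e-01 -2.12324853e-03  6.25981365e-02]
 [-9.92252973e-01  1.69253890e-02 -1.23075456e-01  5.62690747e-01]
 [ 1.23093763e-01  4.01497492e-05 -9.92395044e-01  1.13622835e+00]
 [ 0.00000000e+00  0.00000000e+00  0.00000000e+00  1.00000000e+00]]
scene -0.009196816030251976 [[617.87550339   0.         336.93677932]
 [  0.         617.87550339 239.50221087]
 [  0.           0.           1.        ]] [[-0.29741121  0.95469453  0.01024347  0.11339153]
 [ 0.7235975   0.23239211 -0.64992351 -0.30752502]
 [-0.62285892 -0.18588238 -0.75993059  1.57526132]
 [ 0.          0.          0.          1.        ]]
```

View pics/top0.png

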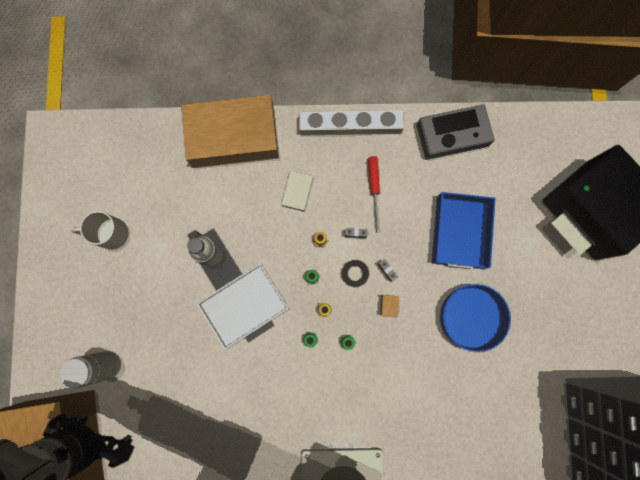

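View pics/scene0.png

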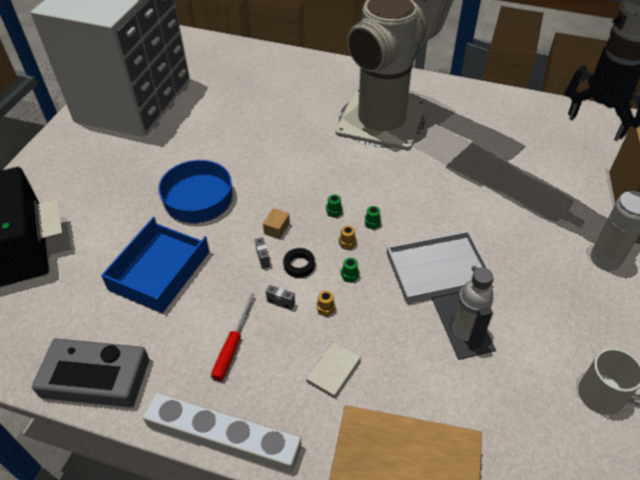

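Top view: brass glands at (320,239) and (325,310); green look-alikes at (312,277), (310,340), (348,342). Blocks are at (355,233) and (388,270); the carton is at (390,306) and the tape at (355,273). The tray is at (244,306), the can cap at about (200,245), the bin at (464,232) and the tub at (475,317). So there are 2 glands and 2 blocks.

```bash
cat >> h.py <<'E'
def parts(c,roi=(230,180,420,360)):
    """brass & grey-block blobs via colour/height; prints world positions (min-area rect)"""
    W,ray,o=cloud(c); hsv=cv2.cvtColor(c['frame'],cv2.COLOR_RGB2HSV); out={}
    H,S,V=[hsv[...,i].astype(int) for i in range(3)]
    brass=(H>12)&(H<32)&(S>130)&(V>60); out['brass']=brass
    out['hi']=(np.nan_to_num(W[...,2])>0.012)
    return W,ray,o,out,hsv
E
python3 - <<'E'
from h import *
c=dict(np.load('top0.npz'))
W,ray,o,m,hsv=parts(c)
print('bench z',np.nanmedian(W[200:220,320:360,2]),np.nanmedian(W[330:350,380:420,2]))
roi=np.zeros((480,640),np.uint8);roi[195:365,265:430]=1
b=(m['hi']&(roi>0)).astype(np.uint8)
n,l,st,ce=cv2.connectedComponentsWithStats(b)
for i in range(1,n):
    if st[i,4]<15: continue
    w=W[l==i]; zt=np.nanpercentile(w[:,2],95); t=w[w[:,2]>zt-.008]
    r=cv2.minAreaRect((t[:,:2]*1000).astype(np.float32))
    print(ce[i].round(),st[i,4],'z',zt.round(3),'cen',t.mean(0).round(4),'rect',np.round(r[0],1),np.round(r[1],1),round(r[2],1),'hsv',np.median(hsv[l==i],0))
# fixtures
H,S,V=[hsv[...,i].astype(int) for i in range(3)]
blue=((H>100)&(H<125)&(S>120)).astype(np.uint8)
n,l,st,ce=cv2.connectedComponentsWithStats(blue)
for i in range(1,n):
    if st[i,4]<400: continue
    w=W[l==i]
    for lo,hi in((.0,.012),(.04,.06)):
        t=w[(w[:,2]>lo)&(w[:,2]<hi)]
        if len(t)<20: continue
        r=cv2.minAreaRect((t[:,:2]*1000).astype(np.float32)); print('blue',ce[i].round(),lo,len(t),np.round(r[0],1),np.round(r[1],1),round(r[2],1), t[:,2].mean())
# tray
R=np.zeros((480,640),bool);R[255:355,190:300]=1
z=W[...,2]
for lo,hi in((.006,.016),(.02,.032)):
    t=W[R&(z>lo)&(z<hi)]; r=cv2.minAreaRect((t[:,:2]*1000).astype(np.float32)); print('tray',lo,len(t),np.round(r[0],1),np.round(r[1],1),r[2],t.mean(0))
R=np.zeros((480,640),bool);R[215:290,170:245]=1
t=W[R&(z>.166)&(z<.185)];print('cap',len(t),t.mean(0),t.min(0),t.max(0))
t=W[R&(z>.06)];print('can',np.histogram(t[:,2],12),t.min(0),t.max(0))
f=c['frame'][:,:,::-1]
cv2.imwrite('pics/crop0.png',cv2.resize(f[190:360,180:420],None,fx=3.2,fy=3.2,interpolation=cv2.INTER_CUBIC))
E
```

```text
bench z -0.0009517657084753146 -0.0008709759013773984
[295. 201.] 288 z 0.019 cen [0.6897 0.1022 0.0155] rect [691.8 103.3] [60.5 39.1] 77.6 hsv [ 28.  36. 194.]
[376. 212.] 67 z 0.019 cen [ 0.6585 -0.0965  0.0151] rect [657.7 -96.5] [79.2  6.1] 2.3 hsv [ 21.  22. 125.]
[356. 233.] 190 z 0.038 cen [ 0.6059 -0.0442  0.0353] rect [606.2 -44.2] [49.2 18.4] 85.6 hsv [ 18.   22.  117.5]
[320. 239.] 173 z 0.044 cen [0.5932 0.0422 0.0415] rect [593.6  41.8] [26.5 27.4] 88.2 hsv [ 20. 143. 145.]
[387. 270.] 203 z 0.039 cen [ 0.5138 -0.1171  0.0352] rect [ 514.  -117.6] [53.6 19. ] 33.3 hsv [ 18.  20. 123.]
[355. 273.] 371 z 0.022 cen [ 0.5084 -0.0408  0.018 ] rect [508.8 -41.7] [61.  63.5] 88.9 hsv [18. 36. 57.]
[312. 276.] 171 z 0.044 cen [0.5015 0.0637 0.0409] rect [501.6  63.5] [27.1 27.1] 45.5 hsv [ 60. 113. 115.]
[276. 300.] 141 z 0.029 cen [0.4475 0.1503 0.0256] rect [453.1 149.5] [ 55.  121.6] 89.7 hsv [ 38.   6. 172.]
[389. 306.] 375 z 0.036 cen [ 0.4287 -0.1189  0.0329] rect [ 428.6 -118.8] [40.2 49.9] 84.0 hsv [ 17. 137. 170.]
[324. 310.] 165 z 0.045 cen [0.4223 0.0352 0.0413] rect
[... 525 characters left out ...]
73. 317.] 0.04 321 [ 397.5 -320.3] [157.  156.3] 64.9 0.043763825325250395
tray 0.006 3698 [441.4 239.4] [246.9 234.8] 89.38232421875 [0.43831907 0.23522464 0.00935064]
tray 0.02 497 [462.7 248.7] [198.2 180.7] 31.789505004882812 [0.43766788 0.23681347 0.02514507]
cap 208 [0.56082298 0.30851136 0.17442524] [0.54331739 0.29283908 0.16600323] [0.57742403 0.32634961 0.17938586]
can (array([ 21,  23,  13,   7,  31, 128,  87, 110,  51,  12,  45, 198]), array([0.06057771, 0.07047839, 0.08037907, 0.09027975, 0.10018043,
       0.11008111, 0.11998179, 0.12988247, 0.13978315, 0.14968383,
       0.15958451, 0.16948518, 0.17938586])) [0.53183746 0.27989799 0.06057771] [0.60482771 0.34074413 0.17938586]
```

View pics/crop0.png

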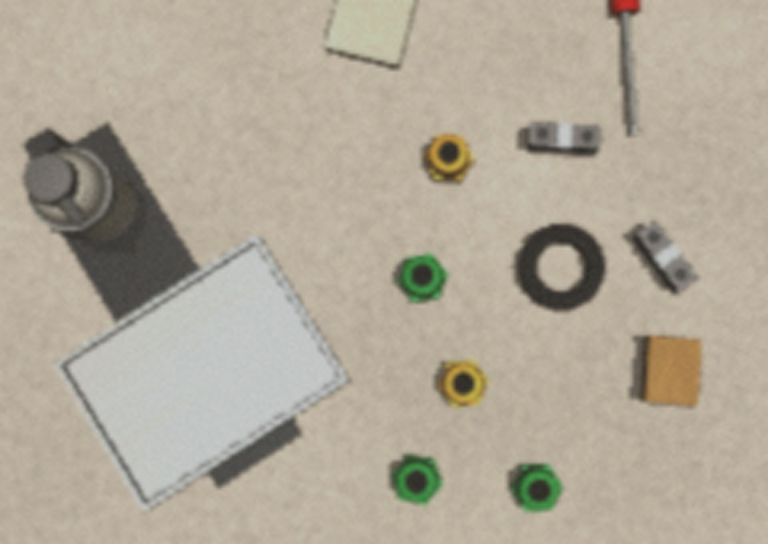

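Candidates for "gland": brass (320,239) and (325,310), against green (312,277), (310,340) and (348,342). The crop confirms that the two brass ones are the targets. I'll start with brass A at (0.593, 0.042).

Emit:
send_rows --steps "0.3 0.026 -0.0277 0 0 0 0;0.3 0.026 -0.0277 0 0 0 0;0.3 0.026 -0.0277 0 0 0 0;0.3 0.026 -0.0277 0 0 0 0;0.3 0.026 -0.0277 0 0 0 0"

```text
clock: 0.52
eef_pos: [0.333, 0.3172, 0.2309]
tool_rot: [0.206, 0.978, -0.0, -0.0]
ft_force: [1.1, -0.3, -0.3]
grip_width: 0.0556
grasp_force: 0.0
```

Emit:
send_rows --steps "0.3 0.026 -0.0277 0 0 0 0;0.3 0.026 -0.0277 0 0 0 0;0.3 0.026 -0.0277 0 0 0 0;0.3 0.026 -0.0277 0 0 0 0;0.3 0.026 -0.0277 0 0 0 0"

```text
clock: 0.93
eef_pos: [0.4631, 0.1785, 0.231]
tool_rot: [0.207, 0.978, -0.0, -0.0]
ft_force: [1.0, 1.2, -0.9]
grip_width: 0.0558
grasp_force: 0.0
```

Emit:
send_rows --steps "0.3 0.026 -0.0277 0 0 0 0;0.3 0.026 -0.0277 -0.02 0 0 0;0.3 0.026 -0.0277 -0.02 0 0 0;0.3 0.026 -0.0277 -0.02 0 0 0;0.3 0.026 -0.0277 -0.02 0 0 0"

```text
clock: 1.35
eef_pos: [0.59, 0.0433, 0.1524]
tool_rot: [0.207, 0.978, -0.0, -0.0]
ft_force: [0.8, 0.7, -0.2]
grip_width: 0.0555
grasp_force: 0.0
```

Emit:
send_rows --steps "0.3 0 0 0 0 0 0;0.3 0 0 0 0 0 0;0.3 0 0 0 0 0 0;0.3 0 0 0 0 0 0;0.3 0 0 0 0 0 0"

```text
clock: 1.77
eef_pos: [0.5892, 0.0462, 0.155]
tool_rot: [0.206, 0.979, 0.0, 0.001]
ft_force: [-0.4, 0.2, -0.2]
grip_width: 0.0557
grasp_force: 0.0
```

Emit:
send_rows --steps "0.3 0.002 -0.002 -0.03 0 0 0;0.3 0 0 -0.03 0 0 0;0.3 0 0 -0.02 0 0 0;0.3 0 0 0 0 0 0;0.3 0 0 0 0 0 0"

```text
clock: 2.18
eef_pos: [0.5904, 0.0439, 0.0738]
tool_rot: [0.206, 0.979, -0.0, -0.001]
ft_force: [0.1, 0.4, -0.3]
grip_width: 0.0552
grasp_force: 0.0
```

```bash
python3 - <<'E'
from h import *
o=get_obs();print(o['eef_pos'],o['joint_vel'].round(3))
c=snap('scene','s1.png')
o=get_obs();print(o['eef_pos'])
f=c['frame'][:,:,::-1]
cv2.imwrite('pics/s1c.png',cv2.resize(f[140:340,230:430],None,fx=3,fy=3,interpolation=cv2.INTER_CUBIC))
E
```

```text
[0.5904081  0.04387978 0.07382007] [-0.005 -0.031  0.053  0.006 -0.001 -0.001]
[0.59182895 0.04380993 0.07522712]
```

View pics/s1c.png

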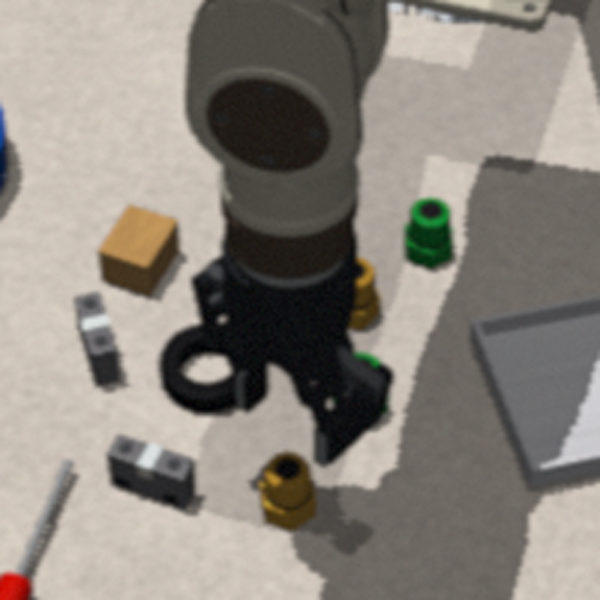

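The open fingers hang above brass A (crop pixel 288,490), with clear room on both sides. Next I descend and grip the dome.

Emit:
send_rows --steps "0.3 0.001 -0.002 -0.02 0 0 0;0.3 0 0 -0.02 0 0 0;0.3 0 0 -0.016 0 0 0;0.3 0 0 0 0 0 0;0.3 0 0 0 0 0 0"

```text
clock: 2.65
eef_pos: [0.5931, 0.0413, 0.0192]
tool_rot: [0.207, 0.978, 0.0, 0.001]
ft_force: [0.3, -0.3, 0.2]
grip_width: 0.0554
grasp_force: 0.0
```

Emit:
send_rows --steps "-1 0 0 0 0 0 0;-1 0 0 0 0 0 0;-1 0 0 0 0 0 0;-1 0 0 0 0 0 0;-1 0 0 0 0 0 0"

```text
clock: 3.07
eef_pos: [0.5945, 0.0413, 0.0203]
tool_rot: [0.207, 0.978, 0.001, 0.002]
ft_force: [0.1, 0.7, 6.7]
grip_width: 0.0283
grasp_force: 59.2
```

Emit:
send_rows --steps "-1 0 0 0 0 0 0;-1 0 0 0 0 0 0;-1 0 0 0 0 0 0;-1 0 0 0.02 0 0 0;-1 0 0 0.02 0 0 0"

```text
clock: 3.48
eef_pos: [0.5911, 0.0409, 0.0575]
tool_rot: [0.207, 0.978, -0.0, -0.001]
ft_force: [1.4, 0.8, -1.0]
grip_width: 0.0279
grasp_force: 59.3
```

Emit:
send_rows --steps "-1 0 0 0.03 0 0 0;-1 -0.016 0.0234 0.03 0 0 0;-1 -0.016 0.0234 0 0 0 0;-1 -0.018 0.0234 0 0 0 0;-1 -0.018 0.0234 0 0 0 0"

```text
clock: 3.9
eef_pos: [0.5244, 0.1354, 0.1192]
tool_rot: [0.207, 0.978, 0.001, 0.001]
ft_force: [-0.2, 0.5, -1.7]
grip_width: 0.0281
grasp_force: 59.3
```

Emit:
send_rows --steps "-1 -0.018 0.0234 0 0 0 0;-1 -0.018 0.0234 0 0 0 0;-1 -0.018 0.0234 0 0 0 0;-1 -0.018 0.0234 0 0 0 0;-1 -0.018 0.0234 0 0 0 0"

```text
clock: 4.32
eef_pos: [0.4335, 0.2526, 0.1184]
tool_rot: [0.207, 0.978, 0.0, 0.0]
ft_force: [0.5, -0.5, -0.6]
grip_width: 0.028
grasp_force: 59.3
```

Emit:
send_rows --steps "-1 -0.018 0.0234 0 0 0 0;-1 0 0 -0.02 0 0 0;-1 0 0 -0.02 0 0 0;-1 0 0 0 0 0 0;-1 0 0 0 0 0 0"

```text
clock: 4.73
eef_pos: [0.4154, 0.2745, 0.0773]
tool_rot: [0.207, 0.978, -0.001, -0.001]
ft_force: [0.1, -0.1, -0.8]
grip_width: 0.0277
grasp_force: 59.3
```

Emit:
send_rows --steps "-1 0 0 -0.02 0 0 0;-1 0 0 -0.014 0 0 0;-1 0 0 -0.008 0 0 0;-1 0 0 0 0 0 0;-1 0 0 0 0 0 0"

```text
clock: 5.15
eef_pos: [0.4169, 0.2749, 0.0364]
tool_rot: [0.207, 0.978, 0.0, 0.0]
ft_force: [0.1, 0.5, -0.9]
grip_width: 0.0281
grasp_force: 59.4
```

Emit:
send_rows --steps "0 0 0 0 0 0 0;0.3 0 0 0 0 0 0;0.3 0 0 0 0 0 0;0.3 0 0 0 0 0 0;0.3 0 0 0 0 0 0"

```text
clock: 5.57
eef_pos: [0.4167, 0.2752, 0.0362]
tool_rot: [0.207, 0.978, 0.0, 0.0]
ft_force: [-1.0, -0.5, -0.8]
grip_width: 0.0554
grasp_force: 0.0
```

Emit:
send_rows --steps "0.3 0 0 0.02 0 0 0;0.3 0 0 0.03 0 0 0;0.3 0 0 0.03 0 0 0;0.3 0 0 0.02 0 0 0;0.3 0 0 0 0 0 0"

```text
clock: 5.98
eef_pos: [0.4192, 0.2769, 0.1407]
tool_rot: [0.207, 0.978, 0.003, 0.003]
ft_force: [0.6, 0.4, 0.5]
grip_width: 0.0554
grasp_force: 0.0
```

Emit:
send_rows --steps "0.3 0.001 -0.034 0 0 0 0;0.3 0.001 -0.034 0 0 0 0;0.3 0.001 -0.034 0 0 0 0;0.3 0.001 -0.034 0 0 0 0;0.3 0.001 -0.034 0 0 0 0"

```text
clock: 6.4
eef_pos: [0.4207, 0.1035, 0.1352]
tool_rot: [0.206, 0.978, -0.0, -0.0]
ft_force: [0.5, -0.7, 0.0]
grip_width: 0.0553
grasp_force: 0.0
```

Emit:
send_rows --steps "0.3 0 -0.034 0 0 0 0;0.3 0 -0.034 0 0 0 0;0.3 0 0 -0.03 0 0 0;0.3 0 0 -0.03 0 0 0;0.3 0 0 0 0 0 0"

```text
clock: 6.82
eef_pos: [0.4168, 0.0357, 0.0712]
tool_rot: [0.208, 0.978, -0.001, -0.005]
ft_force: [-1.4, 0.1, -0.1]
grip_width: 0.0557
grasp_force: 0.0
```

Emit:
send_rows --steps "0.3 0 0 0 0 0 0;0.3 0 0 0 0 0 0;0.3 0 0 0 0 0 0;0.3 0 0 0 0 0 0;0.3 0 0 0 0 0 0"

```text
clock: 7.23
eef_pos: [0.4224, 0.0375, 0.0768]
tool_rot: [0.206, 0.978, 0.0, 0.001]
ft_force: [-0.9, 0.4, 0.7]
grip_width: 0.0555
grasp_force: 0.0
```

Emit:
send_rows --steps "0.3 0 -0.002 -0.02 0 0 0;0.3 0 0 -0.02 0 0 0;0.3 0 0 -0.018 0 0 0;0.3 0 0 0 0 0 0;0.3 0 0 0 0 0 0"

```text
clock: 7.65
eef_pos: [0.4208, 0.0351, 0.0176]
tool_rot: [0.207, 0.978, -0.0, -0.001]
ft_force: [0.0, -0.4, -0.0]
grip_width: 0.0556
grasp_force: 0.0
```

Emit:
send_rows --steps "-1 0 0 0 0 0 0;-1 0 0 0 0 0 0;-1 0 0 0 0 0 0;-1 0 0 0 0 0 0;-1 0 0 0 0 0 0"

```text
clock: 8.07
eef_pos: [0.4228, 0.0352, 0.0192]
tool_rot: [0.207, 0.978, 0.001, 0.002]
ft_force: [-0.6, 1.2, 6.3]
grip_width: 0.0282
grasp_force: 58.9
```

Emit:
send_rows --steps "-1 0 0 0 0 0 0;-1 0 0 0 0 0 0;-1 0 0 0.02 0 0 0;-1 0 0 0.04 0 0 0;-1 0 0 0.04 0 0 0"

```text
clock: 8.48
eef_pos: [0.4195, 0.0348, 0.1181]
tool_rot: [0.207, 0.978, -0.001, -0.002]
ft_force: [1.6, 0.3, -1.3]
grip_width: 0.0282
grasp_force: 59.4
```

Emit:
send_rows --steps "-1 0.008 0.0324 0 0 0 0;-1 0.008 0.0324 0 0 0 0;-1 0.008 0.0324 0 0 0 0;-1 0.008 0.0324 0 0 0 0;-1 0.008 0.0324 0 0 0 0"

```text
clock: 8.9
eef_pos: [0.4616, 0.1985, 0.1184]
tool_rot: [0.207, 0.978, 0.0, 0.001]
ft_force: [0.9, 0.0, -2.0]
grip_width: 0.0284
grasp_force: 59.6
```

Emit:
send_rows --steps "-1 0 0 0 0 0 0;-1 0 0 -0.03 0 0 0;-1 0 0 -0.02 0 0 0;-1 0 0 0 0 0 0;-1 0 0 0 0 0 0"

```text
clock: 9.32
eef_pos: [0.4601, 0.1962, 0.0671]
tool_rot: [0.207, 0.978, -0.001, -0.001]
ft_force: [0.7, 0.1, -1.3]
grip_width: 0.0276
grasp_force: 59.7
```

Emit:
send_rows --steps "-1 0 0 -0.012 0 0 0;-1 0 0 -0.012 0 0 0;-1 0 0 -0.007 0 0 0;-1 0 0 0 0 0 0;-1 0 0 0 0 0 0"

```text
clock: 9.73
eef_pos: [0.4618, 0.1969, 0.0375]
tool_rot: [0.207, 0.978, 0.0, 0.0]
ft_force: [0.9, -0.1, -1.4]
grip_width: 0.0283
grasp_force: 59.7
```

Emit:
send_rows --steps "-1 0 0 -0.004 0 0 0;-1 0 0 0 0 0 0;0 0 0 0 0 0 0;0.3 0 0 0 0 0 0;0.3 0 0 0 0 0 0"

```text
clock: 10.15
eef_pos: [0.4617, 0.1972, 0.0331]
tool_rot: [0.207, 0.978, 0.0, 0.0]
ft_force: [-0.1, 0.5, -0.2]
grip_width: 0.0552
grasp_force: 0.0
```

Emit:
send_rows --steps "0.3 0 0 0 0 0 0;0.3 0 0 0.03 0 0 0;0.3 0 0 0.04 0 0 0;0.3 0 0 0.04 0 0 0;-1 0 0 0.04 0 0 0"

```text
clock: 10.57
eef_pos: [0.4608, 0.1968, 0.1842]
tool_rot: [0.207, 0.978, -0.0, -0.0]
ft_force: [1.5, 1.1, -0.2]
grip_width: 0.0446
grasp_force: 0.0
```

Emit:
send_rows --steps "-1 0 0 0.035 0 0 0;-1 0.025 0.028 0 0 0 0;-1 0.025 0.028 0 0 0 0;-1 0.025 0.028 0 0 0 0;-1 0.025 0.028 0 0 0 0"

```text
clock: 10.98
eef_pos: [0.5624, 0.3101, 0.2186]
tool_rot: [0.207, 0.978, 0.001, 0.001]
ft_force: [1.2, 0.6, 0.9]
grip_width: 0.0001
grasp_force: 0.0
```

Emit:
send_rows --steps "-1 0 0 0 0 0 0;-1 0 0 0 0 0 0;-1 0 0 0 0 0 0;-1 0 0 0 0 0 0;-1 0 0 0 0 0 0"

```text
clock: 11.4
eef_pos: [0.5608, 0.3081, 0.2188]
tool_rot: [0.207, 0.978, 0.0, 0.0]
ft_force: [0.7, 1.0, 1.0]
grip_width: -0.0001
grasp_force: 0.0
```

```bash
python3 - <<'E'
from h import *
print(get_obs()['eef_pos'])
c=snap('scene','s2.png');print(get_obs()['eef_pos'])
W,ray,o=cloud(c)
f=c['frame'][:,:,::-1]
cv2.imwrite('pics/s2c.png',cv2.resize(f[160:400,340:600],None,fx=2.3,fy=2.3,interpolation=cv2.INTER_CUBIC))
W=W[240:310,455:510].reshape(-1,3);t=W[(W[:,2]>.165)&(W[:,2]<.185)];print(len(t),t.mean(0),t.min(0),t.max(0))
E
```

```text
[0.56081374 0.30809044 0.21881621]
[0.56092588 0.30813575 0.21900381]
323 [0.56703248 0.30987669 0.17400317] [0.5451396  0.29347916 0.16512935] [0.5826139  0.32710147 0.17928827]
```

View pics/s2c.png

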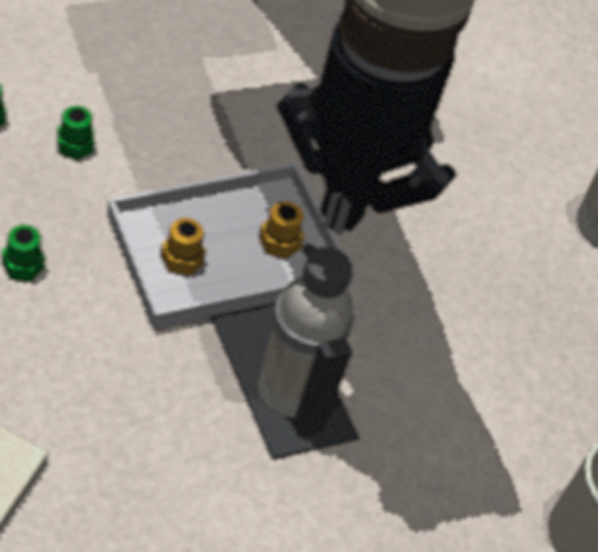

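Both glands stand in the tray (crop 185,245 and 283,228), and the shut fingertips are above the cap (330,270). Next I press.

Emit:
send_rows --steps "-1 0.002 0.001 -0.02 0 0 0;-1 0 0 -0.015 0 0 0;-1 0 0 -0.004 0 0 0;-1 0 0 0 0 0 0;-1 0 0 0 0 0 0"

```text
clock: 11.87
eef_pos: [0.5633, 0.3097, 0.1797]
tool_rot: [0.207, 0.978, 0.0, 0.0]
ft_force: [0.6, 0.6, 0.4]
grip_width: -0.0001
grasp_force: 0.0
```

Emit:
send_rows --steps "-1 0 0 -0.004 0 0 0;-1 0 0 -0.003 0 0 0;-1 0 0 -0.003 0 0 0;-1 0 0 0 0 0 0;-1 0 0 0 0 0 0"

```text
clock: 12.28
eef_pos: [0.5643, 0.3104, 0.1707]
tool_rot: [0.207, 0.978, 0.001, 0.002]
ft_force: [-0.2, -0.6, 7.4]
grip_width: -0.0002
grasp_force: 3.4
```

Emit:
send_rows --steps "-1 0 0 -0.003 0 0 0;-1 0 0 -0.001 0 0 0;-1 0 0 0 0 0 0;-1 0 0 0 0 0 0;-1 0 0 0 0 0 0"

```text
clock: 12.7
eef_pos: [0.5644, 0.3104, 0.1681]
tool_rot: [0.207, 0.978, 0.002, 0.002]
ft_force: [-2.0, -1.0, 11.3]
grip_width: 0.0001
grasp_force: 5.5
```

Emit:
send_rows --steps "-1 0 0 0 0 0 0;-1 0 0 0 0 0 0;-1 0 0 0 0 0 0;-1 0 0 0 0 0 0;-1 0 0 0 0 0 0"

```text
clock: 13.12
eef_pos: [0.5644, 0.3104, 0.1681]
tool_rot: [0.207, 0.978, 0.002, 0.002]
ft_force: [-1.8, -1.4, 10.3]
grip_width: 0.0002
grasp_force: 5.5
```

Emit:
send_rows --steps "-1 0 0 0.01 0 0 0;-1 0 0 0.02 0 0 0;-1 0 0 0.022 0 0 0;-1 0 0 0 0 0 0;-1 0 0 0 0 0 0"

```text
clock: 13.53
eef_pos: [0.5643, 0.3105, 0.2184]
tool_rot: [0.207, 0.978, 0.001, 0.001]
ft_force: [-0.6, -0.2, -1.2]
grip_width: 0.0002
grasp_force: 0.0
```

```bash
python3 - <<'E'
from h import *
for k in range(2):
    c=snap('scene','s3%d.png'%k)
    W,ray,o,m,hsv=parts(c)
    print(get_obs()['eef_pos'])
    b=(m['brass']&(W[...,2]>.036)&(W[...,2]<.06)).astype(np.uint8)
    n,l,st,ce=cv2.connectedComponentsWithStats(b)
    for i in range(1,n):
        if st[i,4]<20: continue
        w=W[l==i];t=w[w[:,2]>.045];print(ce[i].round(),st[i,4],np.nanmax(w[:,2]).round(3),t.mean(0).round(4),((t.min(0)+t.max(0))/2).round(4))
W=W[240:310,455:510].reshape(-1,3);t=W[(W[:,2]>.165)&(W[:,2]<.185)];print(len(t),t.mean(0),np.percentile(t[:,2],90))
E
```

```text
[0.56349718 0.31010919 0.21685189]
[619. 176.] 160 0.06 [0.0902 0.5697 0.0523] [0.0859 0.5695 0.0526]
[463. 256.] 147 0.056 [0.4227 0.2751 0.0508] [0.4191 0.2756 0.0505]
[420. 263.] 156 0.056 [0.4673 0.1973 0.0512] [0.4644 0.1972 0.0507]
[0.56300677 0.30982947 0.21581544]
[619. 175.] 159 0.06 [0.0866 0.5689 0.0527] [0.088  0.5697 0.0526]
[463. 256.] 144 0.058 [0.423  0.2752 0.0509] [0.4209 0.2756 0.0518]
[420. 263.] 156 0.057 [0.4669 0.1971 0.0508] [0.4647 0.1971 0.051 ]
321 [0.56692913 0.30997486 0.1741824 ] 0.1770169926830834
```

Emit:
send_rows --steps "0.3 -0.0255 -0.0283 0 0 0 0;0.3 -0.0255 -0.0283 0 0 0 0;0.3 -0.0255 -0.0283 0 0 0 0;0.3 -0.0255 -0.0283 0 0 0 0;0.3 0 0 -0.03 0 0 0"

```text
clock: 14.05
eef_pos: [0.4593, 0.1936, 0.1906]
tool_rot: [0.208, 0.978, 0.001, 0.002]
ft_force: [1.4, 0.6, -1.1]
grip_width: 0.0554
grasp_force: 0.0
```

Emit:
send_rows --steps "0.3 0 0 -0.03 0 0 0;0.3 0 0 -0.03 0 0 0;0.3 0 0 -0.03 0 0 0;0.3 0 0 0 0 0 0;0.3 0 0 0 0 0 0"

```text
clock: 14.47
eef_pos: [0.459, 0.1958, 0.0946]
tool_rot: [0.207, 0.978, -0.002, -0.003]
ft_force: [-0.5, -0.6, 0.6]
grip_width: 0.0551
grasp_force: 0.0
```

Emit:
send_rows --steps "0.3 0 0 0 0 0 0;0.3 0 0 0 0 0 0;0.3 0 0 0 0 0 0;0.3 0 0 0 0 0 0;0.3 0 0 0 0 0 0"

```text
clock: 14.88
eef_pos: [0.4621, 0.1971, 0.0977]
tool_rot: [0.207, 0.978, 0.001, 0.001]
ft_force: [0.5, 0.1, 0.5]
grip_width: 0.0556
grasp_force: 0.0
```

Emit:
send_rows --steps "0.3 0 0 -0.025 0 0 0;0.3 0 0 -0.025 0 0 0;0.3 0 0 -0.017 0 0 0;0.3 0 0 0 0 0 0;0.3 0 0 0 0 0 0"

```text
clock: 15.3
eef_pos: [0.4607, 0.1965, 0.0294]
tool_rot: [0.207, 0.978, -0.001, -0.001]
ft_force: [-0.1, 0.1, 0.8]
grip_width: 0.0556
grasp_force: 0.0
```

Emit:
send_rows --steps "-1 0 0 0 0 0 0;-1 0 0 0 0 0 0;-1 0 0 0 0 0 0;-1 0 0 0 0 0 0;-1 0 0 0 0 0 0"

```text
clock: 15.72
eef_pos: [0.4629, 0.1974, 0.0315]
tool_rot: [0.207, 0.978, 0.001, 0.002]
ft_force: [-0.3, -0.2, 6.3]
grip_width: 0.028
grasp_force: 59.1
```

Emit:
send_rows --steps "-1 0 0 0 0 0 0;-1 0 0 0.02 0 0 0;-1 0 0 0.04 0 0 0;-1 0 0 0.04 0 0 0;-1 0 0 0.02 0 0 0"

```text
clock: 16.13
eef_pos: [0.4632, 0.1976, 0.1545]
tool_rot: [0.207, 0.978, 0.002, 0.003]
ft_force: [0.2, 0.3, -1.0]
grip_width: 0.0279
grasp_force: 59.3
```

Emit:
send_rows --steps "-1 0.0106 -0.032 0 0 0 0;-1 0.0106 -0.032 0 0 0 0;-1 0.0106 -0.032 0 0 0 0;-1 0.0106 -0.032 0 0 0 0;-1 0.0106 -0.032 0 0 0 0"

```text
clock: 16.55
eef_pos: [0.5145, 0.0354, 0.1501]
tool_rot: [0.207, 0.978, 0.0, 0.0]
ft_force: [0.5, -0.3, -1.6]
grip_width: 0.0278
grasp_force: 59.5
```

```bash
python3 -c "
from h import *
o=get_obs();print(o['joint_pos'].round(3))"
```

```text
[ 0.069  0.321 -0.104  1.146  0.     0.485]
```

Emit:
send_rows --steps "-1 0.0106 -0.032 0 0 0 0;-1 0.0106 -0.032 0 0 0 0;-1 0.0106 -0.032 0 0 0 0;-1 0.0106 -0.032 0 0 0 0;-1 0.0106 -0.032 0 0 0 0"

```text
clock: 16.97
eef_pos: [0.5675, -0.1249, 0.1499]
tool_rot: [0.207, 0.978, 0.0, 0.0]
ft_force: [0.8, 0.8, -0.7]
grip_width: 0.0281
grasp_force: 59.5
```

Emit:
send_rows --steps "-1 0.0106 -0.032 0 0 0 0;-1 0.0106 -0.032 0 0 0 0;-1 0.0106 -0.032 0 0 0 0;-1 0.0106 -0.032 0 0 0 0;-1 0.0106 -0.032 0 0 0 0"

```text
clock: 17.38
eef_pos: [0.6204, -0.2848, 0.1497]
tool_rot: [0.207, 0.978, 0.0, -0.0]
ft_force: [0.9, 0.4, -1.1]
grip_width: 0.0281
grasp_force: 59.5
```

Emit:
send_rows --steps "-1 0.012 -0.03 0 0 0 0;-1 0 0 0 0 0 0;-1 0 0 -0.03 0 0 0;-1 0 0 0 0 0 0;-1 0 0 0 0 0 0"

```text
clock: 17.8
eef_pos: [0.6302, -0.312, 0.1171]
tool_rot: [0.207, 0.978, 0.001, -0.003]
ft_force: [-0.1, 0.3, -1.0]
grip_width: 0.0281
grasp_force: 59.5
```

Emit:
send_rows --steps "-1 0 0 -0.03 0 0 0;-1 0 0 -0.03 0 0 0;-1 0 0 -0.02 0 0 0;-1 0 0 0 0 0 0;-1 0 0 0 0 0 0"

```text
clock: 18.22
eef_pos: [0.6318, -0.3122, 0.0398]
tool_rot: [0.206, 0.978, 0.0, -0.001]
ft_force: [-0.3, 0.3, 0.3]
grip_width: 0.0276
grasp_force: 59.5
```

Emit:
send_rows --steps "-1 0 0 -0.009 0 0 0;-1 0 0 0 0 0 0;-1 0 0 0 0 0 0;0 0 0 0 0 0 0;0 0 0 0 0 0 0"

```text
clock: 18.63
eef_pos: [0.6332, -0.3137, 0.0322]
tool_rot: [0.207, 0.978, -0.0, 0.001]
ft_force: [0.4, 0.0, -0.1]
grip_width: 0.0426
grasp_force: 0.0
```

Emit:
send_rows --steps "0.1 0 0 0 0 0 0;0.1 0 0 0 0 0 0;0.1 0 0 0.03 0 0 0;0.1 0 0 0.04 0 0 0;0.1 0 0 0.04 0 0 0"

```text
clock: 19.05
eef_pos: [0.6311, -0.3127, 0.1403]
tool_rot: [0.207, 0.978, 0.0, -0.002]
ft_force: [0.7, -0.0, 1.0]
grip_width: 0.0471
grasp_force: 0.0
```

Emit:
send_rows --steps "0.3 -0.012 0.0327 0 0 0 0;0.3 -0.012 0.0327 0 0 0 0;0.3 -0.012 0.0327 0 0 0 0;0.3 -0.012 0.0327 0 0 0 0;0.3 -0.012 0.0327 0 0 0 0"

```text
clock: 19.47
eef_pos: [0.5716, -0.1485, 0.1411]
tool_rot: [0.207, 0.978, 0.0, 0.0]
ft_force: [0.9, 1.7, -0.5]
grip_width: 0.0556
grasp_force: 0.0
```

Emit:
send_rows --steps "0.3 -0.012 0.0327 0 0 0 0;0.3 -0.012 0.0327 0 0 0 0;0.3 -0.012 0.0327 0 0 0 0;0.3 -0.012 0.0327 0 0 0 0;0.3 -0.012 0.0327 0 0 0 0"

```text
clock: 19.88
eef_pos: [0.5117, 0.0151, 0.1412]
tool_rot: [0.207, 0.978, 0.0, 0.0]
ft_force: [0.9, 0.1, -0.0]
grip_width: 0.0556
grasp_force: 0.0
```

Emit:
send_rows --steps "0.3 -0.012 0.0327 0 0 0 0;0.3 -0.012 0.0327 0 0 0 0;0.3 -0.012 0.0327 0 0 0 0;0.3 -0.012 0.0327 0 0 0 0;0.3 -0.012 0.0327 0 0 0 0"

```text
clock: 20.3
eef_pos: [0.4517, 0.1787, 0.1413]
tool_rot: [0.207, 0.978, 0.0, 0.001]
ft_force: [0.3, 0.0, -0.7]
grip_width: 0.0557
grasp_force: 0.0
```

Emit:
send_rows --steps "0.3 -0.012 0.0327 0 0 0 0;0.3 -0.012 0.0327 0 0 0 0;0.3 -0.01 0.0327 0 0 0 0;0.3 0 0 -0.03 0 0 0;0.3 0 0 -0.015 0 0 0"

```text
clock: 20.72
eef_pos: [0.4177, 0.2776, 0.0951]
tool_rot: [0.205, 0.979, 0.001, 0.001]
ft_force: [-0.5, -0.9, -0.4]
grip_width: 0.0556
grasp_force: 0.0
```

Emit:
send_rows --steps "0.3 0 0 0 0 0 0;0.3 0 0 0 0 0 0;0.3 0 0 0 0 0 0;0.3 0 0 0 0 0 0;0.3 0 0 0 0 0 0"

```text
clock: 21.13
eef_pos: [0.4195, 0.2755, 0.097]
tool_rot: [0.207, 0.978, 0.001, 0.001]
ft_force: [0.1, 0.0, -0.7]
grip_width: 0.0552
grasp_force: 0.0
```

Emit:
send_rows --steps "0.3 -0.002 0 -0.025 0 0 0;0.3 0 0 -0.025 0 0 0;0.3 0 0 -0.016 0 0 0;0.3 0 0 0 0 0 0;0.3 0 0 0 0 0 0"

```text
clock: 21.55
eef_pos: [0.4163, 0.2749, 0.0297]
tool_rot: [0.207, 0.978, -0.0, -0.0]
ft_force: [0.2, -0.2, 1.1]
grip_width: 0.0551
grasp_force: 0.0
```

Emit:
send_rows --steps "-1 0 0 0 0 0 0;-1 0 0 0 0 0 0;-1 0 0 0 0 0 0;-1 0 0 0 0 0 0;-1 0 0 0 0 0 0"

```text
clock: 21.97
eef_pos: [0.4179, 0.2762, 0.0316]
tool_rot: [0.207, 0.978, 0.001, 0.002]
ft_force: [0.5, 0.2, 6.2]
grip_width: 0.028
grasp_force: 59.2
```

Emit:
send_rows --steps "-1 0 0 0 0 0 0;-1 0 0 0.02 0 0 0;-1 0 0 0.04 0 0 0;-1 0 0 0.04 0 0 0;-1 0 0 0.02 0 0 0"

```text
clock: 22.38
eef_pos: [0.4181, 0.2766, 0.1546]
tool_rot: [0.207, 0.978, 0.002, 0.002]
ft_force: [1.1, 1.2, -0.7]
grip_width: 0.0277
grasp_force: 59.3
```

Emit:
send_rows --steps "-1 0.0081 -0.0323 0 0 0 0;-1 0.0081 -0.0323 0 0 0 0;-1 0.0081 -0.0323 0 0 0 0;-1 0.0081 -0.0323 0 0 0 0;-1 0.0081 -0.0323 0 0 0 0"

```text
clock: 22.8
eef_pos: [0.4569, 0.1126, 0.1502]
tool_rot: [0.207, 0.978, 0.0, 0.0]
ft_force: [0.9, 0.1, -0.9]
grip_width: 0.0279
grasp_force: 59.5
```

Emit:
send_rows --steps "-1 0.0081 -0.0323 0 0 0 0;-1 0.0081 -0.0323 0 0 0 0;-1 0.0081 -0.0323 0 0 0 0;-1 0.0081 -0.0323 0 0 0 0;-1 0.0081 -0.0323 0 0 0 0"

```text
clock: 23.22
eef_pos: [0.4975, -0.0492, 0.1501]
tool_rot: [0.207, 0.978, 0.0, 0.0]
ft_force: [1.3, -0.5, -0.7]
grip_width: 0.0283
grasp_force: 59.5
```

Emit:
send_rows --steps "-1 0.0081 -0.0323 0 0 0 0;-1 0.0081 -0.0323 0 0 0 0;-1 0.0081 -0.0323 0 0 0 0;-1 0.0081 -0.0323 0 0 0 0;-1 0.0081 -0.0323 0 0 0 0"

```text
clock: 23.63
eef_pos: [0.5379, -0.2108, 0.15]
tool_rot: [0.207, 0.978, 0.0, 0.0]
ft_force: [0.5, 1.2, -0.3]
grip_width: 0.0282
grasp_force: 59.5
```

Emit:
send_rows --steps "-1 0.0081 -0.0323 0 0 0 0;-1 0.0081 -0.0323 0 0 0 0;-1 0.0081 -0.0323 0 0 0 0;-1 0 0 -0.02 0 0 0;-1 0 0 0 0 0 0"

```text
clock: 24.05
eef_pos: [0.5605, -0.3073, 0.1263]
tool_rot: [0.208, 0.978, 0.001, -0.002]
ft_force: [-1.7, 1.0, -1.9]
grip_width: 0.028
grasp_force: 59.5
```

Emit:
send_rows --steps "-1 0 0 -0.03 0 0 0;-1 0 0 -0.03 0 0 0;-1 0 0 -0.025 0 0 0;-1 0 0 0 0 0 0;-1 0 0 0 0 0 0"

```text
clock: 24.47
eef_pos: [0.5607, -0.3044, 0.0436]
tool_rot: [0.206, 0.978, 0.001, -0.002]
ft_force: [0.5, -0.1, -0.3]
grip_width: 0.0277
grasp_force: 59.5
```

Emit:
send_rows --steps "-1 0 0 -0.012 0 0 0;-1 0 0 0 0 0 0;-1 0 0 0 0 0 0;0 0 0 0 0 0 0;0 0 0 0 0 0 0"

```text
clock: 24.88
eef_pos: [0.5631, -0.3065, 0.0341]
tool_rot: [0.207, 0.978, -0.0, 0.001]
ft_force: [-1.0, -0.1, -0.7]
grip_width: 0.0427
grasp_force: 0.0
```

Emit:
send_rows --steps "0.1 0 0 0 0 0 0;0.1 0 0 0 0 0 0;0.1 0 0 0.03 0 0 0;0.1 0 0 0.04 0 0 0;0.1 0 0 0.04 0 0 0"

```text
clock: 25.3
eef_pos: [0.561, -0.3055, 0.1426]
tool_rot: [0.207, 0.978, 0.001, -0.002]
ft_force: [1.6, 0.2, -0.2]
grip_width: 0.0468
grasp_force: 0.0
```

```bash
cat > blk.py <<'E'
from h import *
import sys
c=snap('top',sys.argv[1]);W,ray,o,m,hsv=parts(c)
print(get_obs()['eef_pos'])
roi=np.zeros((480,640),bool);roi[195:365,265:430]=1
n,l,st,ce=cv2.connectedComponentsWithStats((m['hi']&roi).astype(np.uint8))
for i in range(1,n):
    if st[i,4]<40: continue
    w=W[l==i]; zt=np.nanpercentile(w[:,2],95); t=w[w[:,2]>zt-.008]
    r=cv2.minAreaRect((t[:,:2]*1000).astype(np.float32))
    print(ce[i].round(),st[i,4],'z',zt.round(3),t.mean(0).round(4),'rect',np.round(r[0],1),np.round(r[1],1),round(r[2],1),np.median(hsv[l==i],0))
cv2.imwrite('pics/c_'+sys.argv[1],cv2.resize(c['frame'][180:360,330:530,::-1],None,fx=3,fy=3,interpolation=cv2.INTER_CUBIC))
E
python3 blk.py t4.png
```

```text
[ 0.56581078 -0.30810039  0.15385647]
[295. 201.] 288 z 0.019 [0.6894 0.1024 0.0154] rect [692.3 103.3] [59.7 39.5] 75.5 [ 28.  34. 214.]
[376. 213.] 78 z 0.018 [ 0.6558 -0.0968  0.0146] rect [656.8 -96.8] [90.9  6.2] 2.5 [ 21.   22.  143.5]
[356. 233.] 191 z 0.038 [ 0.6062 -0.0445  0.0352] rect [606.2 -44.4] [49.2 18.6] 86.1 [ 19.  20. 133.]
[387. 270.] 202 z 0.039 [ 0.5142 -0.1168  0.0355] rect [ 513.9 -117.2] [53.4 18.8] 33.4 [19.  27.5 72. ]
[355. 273.] 375 z 0.022 [ 0.5082 -0.0409  0.018 ] rect [508.8 -41.7] [61.2 63.6] 88.6 [18. 33. 60.]
[312. 277.] 172 z 0.045 [0.5016 0.0637 0.0414] rect [501.5  63.5] [27.  27.3] 45.1 [ 60.  111.5 128.5]
[276. 299.] 155 z 0.028 [0.4478 0.1508 0.0253] rect [454.1 149.6] [ 55.2 124. ] 89.5 [ 40.   5. 191.]
[389. 306.] 376 z 0.036 [ 0.4287 -0.1192  0.0332] rect [ 428.5 -119.5] [40.4 50. ] 83.5 [ 16. 126. 100.]
[310. 340.] 181 z 0.045 [0.3512 0.0703 0.0413] rect [351.   69.8] [27.  28.3] 25.1 [57. 92. 78.]
[347. 342.] 177 z 0.044 [ 0.3435 -0.0169  0.0408] rect [343.3 -16.9] [26.1 27.9] 89.2 [ 57. 100.  72.]
```

View pics/c_t4.png

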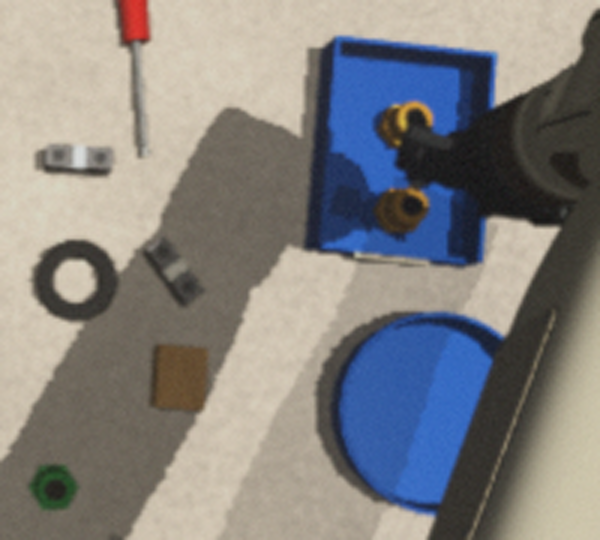

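Both glands are in the bin (crop 410,120 and 400,210), and the blocks have not moved. Block1 is next, with the fingers turned +1.0 rad.

Emit:
send_rows --steps "0 -0.0056 0.0211 0 0 0 0.111;0 -0.0056 0.0211 0 0 0 0.111;0 -0.0056 0.0211 0 0 0 0.111;0 -0.0056 0.0211 0 0 0 0.111;0 -0.0056 0.0211 0 0 0 0.111"

```text
clock: 25.77
eef_pos: [0.5339, -0.1998, 0.1429]
tool_rot: [-0.072, 0.997, -0.0, 0.0]
ft_force: [0.4, -0.3, 0.6]
grip_width: 0.0425
grasp_force: 0.0
```

Emit:
send_rows --steps "-0.1 -0.0056 0.0211 0 0 0 0.111;-0.1 -0.0056 0.0211 0 0 0 0.111;-0.1 -0.0056 0.0211 0 0 0 0.111;-0.1 -0.0056 0.0211 0 0 0 0.111;-0.1 0 0 -0.03 0 0 0"

```text
clock: 26.18
eef_pos: [0.5152, -0.1139, 0.1181]
tool_rot: [-0.29, 0.957, -0.002, 0.005]
ft_force: [0.5, -0.3, 0.5]
grip_width: 0.0384
grasp_force: 0.0
```

Emit:
send_rows --steps "-0.1 0 0 -0.03 0 0 0;-0.1 0 0 -0.01 0 0 0;-0.1 0 0 0 0 0 0;-0.1 0 0 0 0 0 0;-0.1 0 0 0 0 0 0"

```text
clock: 26.6
eef_pos: [0.513, -0.1167, 0.0741]
tool_rot: [-0.287, 0.958, -0.001, 0.001]
ft_force: [0.4, -0.1, -0.0]
grip_width: 0.0384
grasp_force: 0.0
```

Emit:
send_rows --steps "-0.1 0 0 0 0 0 0;-0.1 0 0 0 0 0 0;-0.1 0 0 0 0 0 0;-0.1 0 0 0 0 0 0;-0.1 0 0 0 0 0 0"

```text
clock: 27.02
eef_pos: [0.5119, -0.1163, 0.073]
tool_rot: [-0.287, 0.958, -0.0, 0.0]
ft_force: [-0.8, 0.7, -0.4]
grip_width: 0.0384
grasp_force: 0.0
```

Emit:
send_rows --steps "-0.1 0.001 -0.001 -0.025 0 0 0;-0.1 0 0 -0.02 0 0 0;-0.1 0 0 -0.015 0 0 0;-0.1 0 0 0 0 0 0;-0.1 0 0 0 0 0 0"

```text
clock: 27.43
eef_pos: [0.5119, -0.1169, 0.0121]
tool_rot: [-0.287, 0.958, 0.001, -0.001]
ft_force: [0.5, -0.8, 0.0]
grip_width: 0.0384
grasp_force: 0.0
```

Emit:
send_rows --steps "-1 0 0 0 0 0 0;-1 0 0 0 0 0 0;-1 0 0 0 0 0 0;-1 0 0 0 0 0 0;-1 0 0 0 0 0 0"

```text
clock: 27.85
eef_pos: [0.514, -0.1174, 0.0141]
tool_rot: [-0.287, 0.958, -0.001, 0.001]
ft_force: [1.4, 0.6, 7.4]
grip_width: 0.0167
grasp_force: 59.7
```

Emit:
send_rows --steps "-1 0 0 0 0 0 0;-1 0 0 0.02 0 0 0;-1 0 0 0.04 0 0 0;-1 0 0 0.04 0 0 0;-1 0 0 0.02 0 0 0"

```text
clock: 28.27
eef_pos: [0.5146, -0.1175, 0.1372]
tool_rot: [-0.287, 0.958, -0.001, 0.002]
ft_force: [1.2, -0.1, -1.2]
grip_width: 0.0168
grasp_force: 58.9
```

Emit:
send_rows --steps "-1 -0.0184 -0.0266 0 0 0 0;-1 -0.0184 -0.0266 0 0 0 0;-1 -0.0184 -0.0266 0 0 0 0;-1 -0.0184 -0.0266 0 0 0 0;-1 -0.0184 -0.0266 0 0 0 0"

```text
clock: 28.68
eef_pos: [0.4196, -0.2509, 0.1328]
tool_rot: [-0.287, 0.958, -0.0, -0.0]
ft_force: [0.8, -1.5, -0.1]
grip_width: 0.0166
grasp_force: 58.9
```

Emit:
send_rows --steps "-1 -0.0184 -0.0266 0 0 0 0;-1 -0.0184 -0.0266 0 0 0 0;-1 0 0 -0.03 0 0 0;-1 0 0 0 0 0 0;-1 0 0 0 0 0 0"

```text
clock: 29.1
eef_pos: [0.3823, -0.3024, 0.1015]
tool_rot: [-0.287, 0.958, 0.002, -0.001]
ft_force: [0.8, -0.0, -0.1]
grip_width: 0.0166
grasp_force: 58.9
```

Emit:
send_rows --steps "-1 0 0 -0.03 0 0 0;-1 0 0 -0.03 0 0 0;-1 0 0 -0.02 0 0 0;-1 0 0 0 0 0 0;-1 0 0 0 0 0 0"

```text
clock: 29.52
eef_pos: [0.3843, -0.3024, 0.023]
tool_rot: [-0.288, 0.958, 0.001, -0.0]
ft_force: [0.2, -0.4, 0.9]
grip_width: 0.0171
grasp_force: 59.9
```

Emit:
send_rows --steps "-1 0 0 -0.003 0 0 0;-1 0 0 0 0 0 0;-0.2 0 0 0 0 0 0;-0.2 0 0 0 0 0 0;-0.2 0 0 0 0 0 0"

```text
clock: 29.93
eef_pos: [0.3844, -0.3037, 0.0205]
tool_rot: [-0.287, 0.958, -0.001, 0.0]
ft_force: [0.2, 0.2, 0.7]
grip_width: 0.034
grasp_force: 0.0
```

Emit:
send_rows --steps "-0.2 0 0 0 0 0 0;-0.2 0 0 0.02 0 0 0;-0.2 0 0 0.04 0 0 0;-0.2 0 0 0.04 0 0 0;-0.2 0 0 0.03 0 0 0"

```text
clock: 30.35
eef_pos: [0.3843, -0.3037, 0.1526]
tool_rot: [-0.287, 0.958, -0.001, 0.001]
ft_force: [0.8, -0.5, 0.3]
grip_width: 0.0342
grasp_force: 0.0
```

```bash
python3 blk.py t5.png | sed -n '1p;4,5p'
```

```text
[ 0.38725071 -0.3060418   0.15838915]
[356. 233.] 189 z 0.038 [ 0.6061 -0.0443  0.0352] rect [605.9 -44.1] [49.5 18.7] 84.9 [ 19.  21. 126.]
[355. 273.] 371 z 0.022 [ 0.5087 -0.0411  0.0181] rect [508.8 -41.7] [61.  63.5] 88.6 [18. 36. 61.]
```

Emit:
send_rows --steps "-0.1 0.0219 0.0261 0 0 0 0.092;-0.1 0.0219 0.0261 0 0 0 0.092;-0.1 0.0219 0.0261 0 0 0 0.092;-0.1 0.0219 0.0261 0 0 0 0.092;-0.1 0.0219 0.0261 0 0 0 0.092"

```text
clock: 30.82
eef_pos: [0.4941, -0.1717, 0.1497]
tool_rot: [-0.499, 0.866, -0.0, 0.0]
ft_force: [0.1, -0.6, -0.0]
grip_width: 0.0386
grasp_force: 0.0
```

Emit:
send_rows --steps "-0.1 0.0219 0.0261 0 0 0 0.092;-0.1 0.0219 0.0261 0 0 0 0.092;-0.1 0.0219 0.0261 0 0 0 0.092;-0.1 0.0219 0.0261 0 0 0 0.092;-0.1 0.0219 0.0261 0 0 0 0.092"

```text
clock: 31.23
eef_pos: [0.6037, -0.0409, 0.1494]
tool_rot: [-0.684, 0.729, 0.0, -0.0]
ft_force: [1.2, -0.6, 1.2]
grip_width: 0.0385
grasp_force: 0.0
```

Emit:
send_rows --steps "-0.1 0 0 -0.03 0 0 0;-0.1 0 0 -0.03 0 0 0;-0.1 0 0 -0.02 0 0 0;-0.1 0 0 0 0 0 0;-0.1 0 0 0 0 0 0"

```text
clock: 31.65
eef_pos: [0.6017, -0.0422, 0.0683]
tool_rot: [-0.682, 0.731, 0.001, -0.001]
ft_force: [-0.8, 1.0, 1.2]
grip_width: 0.0387
grasp_force: 0.0
```

Emit:
send_rows --steps "-0.1 0 0 0 0 0 0;-0.1 0 0 0 0 0 0;-0.1 0 0 0 0 0 0;-0.1 0 0 0 0 0 0;-0.1 0 0 0 0 0 0"

```text
clock: 32.07
eef_pos: [0.6036, -0.0425, 0.0708]
tool_rot: [-0.682, 0.731, -0.001, 0.001]
ft_force: [-0.1, 0.0, 0.2]
grip_width: 0.0386
grasp_force: 0.0
```

Emit:
send_rows --steps "-0.1 0.0025 -0.0015 -0.025 0 0 0;-0.1 0 0 -0.02 0 0 0;-0.1 0 0 -0.013 0 0 0;-0.1 0 0 0 0 0 0;-0.1 0 0 0 0 0 0"

```text
clock: 32.48
eef_pos: [0.6048, -0.0439, 0.0113]
tool_rot: [-0.682, 0.731, 0.001, -0.001]
ft_force: [-0.0, -0.4, 0.1]
grip_width: 0.0382
grasp_force: 0.0
```

Emit:
send_rows --steps "-1 0 0 0 0 0 0;-1 0 0 0 0 0 0;-1 0 0 0 0 0 0;-1 0 0 0 0 0 0;-1 0 0 0 0 0 0"

```text
clock: 32.9
eef_pos: [0.6068, -0.0439, 0.0134]
tool_rot: [-0.682, 0.731, -0.001, 0.001]
ft_force: [0.3, -0.1, 5.9]
grip_width: 0.0169
grasp_force: 59.8
```

Emit:
send_rows --steps "-1 0 0 0 0 0 0;-1 0 0 0.02 0 0 0;-1 0 0 0.04 0 0 0;-1 0 0 0.04 0 0 0;-1 0 0 0.02 0 0 0"

```text
clock: 33.32
eef_pos: [0.6073, -0.044, 0.1366]
tool_rot: [-0.682, 0.731, -0.002, 0.002]
ft_force: [0.9, -0.0, -0.4]
grip_width: 0.017
grasp_force: 59.1
```

Emit:
send_rows --steps "-1 -0.0195 -0.0301 0 0 0 -0.092;-1 -0.0195 -0.0301 0 0 0 -0.092;-1 -0.0195 -0.0301 0 0 0 -0.092;-1 -0.0195 -0.0301 0 0 0 -0.092;-1 -0.0195 -0.0301 0 0 0 -0.092"

```text
clock: 33.73
eef_pos: [0.5067, -0.1953, 0.1317]
tool_rot: [-0.496, 0.868, 0.0, -0.0]
ft_force: [0.5, -0.6, -0.8]
grip_width: 0.0169
grasp_force: 59.0
```

Emit:
send_rows --steps "-1 -0.0195 -0.0301 0 0 0 -0.092;-1 -0.0195 -0.0301 0 0 0 -0.092;-1 -0.0195 -0.0301 0 0 0 -0.092;-1 -0.0195 -0.0301 0 0 0 -0.092;-1 -0.0195 -0.0301 0 0 0 -0.092"

```text
clock: 34.15
eef_pos: [0.4091, -0.3459, 0.1317]
tool_rot: [-0.285, 0.959, 0.0, -0.0]
ft_force: [1.1, -0.8, -0.2]
grip_width: 0.017
grasp_force: 59.0
```

Emit:
send_rows --steps "-1 0 0 -0.03 0 0 0;-1 0 0 0 0 0 0;-1 0 0 0 0 0 0;-1 0 0 0 0 0 0;-1 0 0 0 0 0 0"

```text
clock: 34.57
eef_pos: [0.4116, -0.3444, 0.1028]
tool_rot: [-0.288, 0.958, -0.001, 0.0]
ft_force: [0.3, -0.1, 0.4]
grip_width: 0.0172
grasp_force: 59.0
```

```bash
python3 - <<'E'
from h import *
o=get_obs();print(o['eef_pos'],o['tool_rot'].round(3))
c=snap('scene','s6.png')
cv2.imwrite('pics/s6c.png',cv2.resize(c['frame'][130:330,80:330,::-1],None,fx=2.6,fy=2.6,interpolation=cv2.INTER_CUBIC))
E
```

```text
[ 0.41159468 -0.34440581  0.10275989] [-0.288  0.958 -0.001  0.   ]
```

View pics/s6c.png

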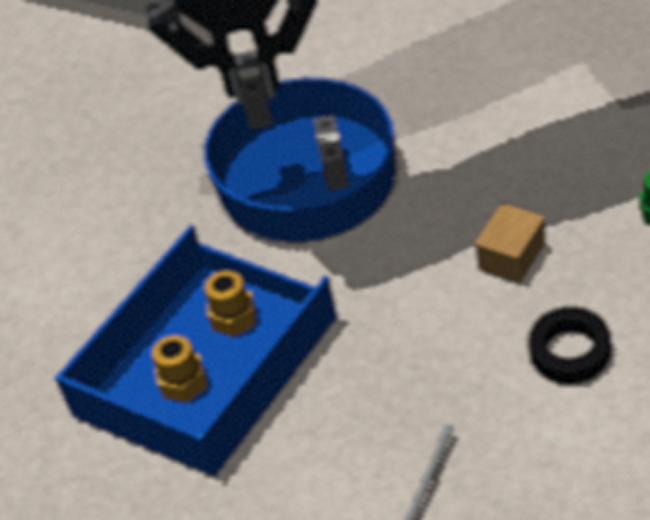

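Both glands stand in the bin (230,300 and 180,370), block1 is in the tub (330,150), and block0 is in the grip over the tub's free half (255,95). Next I lower it and release.

Emit:
send_rows --steps "-1 0 0 -0.03 0 0 0;-1 0 0 -0.03 0 0 0;-1 0 0 -0.022 0 0 0;-1 0 0 0 0 0 0;-1 0 0 0 0 0 0"

```text
clock: 35.03
eef_pos: [0.4112, -0.3442, 0.0198]
tool_rot: [-0.288, 0.958, -0.0, 0.0]
ft_force: [0.5, -0.1, 0.1]
grip_width: 0.0171
grasp_force: 62.0
```

Emit:
send_rows --steps "-1 0 0 0 0 0 0;-0.3 0 0 0 0 0 0;-0.3 0 0 0 0 0 0;-0.3 0 0 0 0 0 0;-0.3 0 0 0 0 0 0"

```text
clock: 35.45
eef_pos: [0.4107, -0.345, 0.0201]
tool_rot: [-0.287, 0.958, -0.0, 0.0]
ft_force: [-1.4, 0.4, -0.2]
grip_width: 0.03
grasp_force: 0.0
```

Emit:
send_rows --steps "-0.3 0 0 0.02 0 0 0;-0.3 0 0 0.04 0 0 0;-0.3 0 0 0.04 0 0 0;-0.3 0 0 0.04 0 0 0;-0.3 0 0 0.04 0 0 0"

```text
clock: 35.87
eef_pos: [0.41, -0.3446, 0.2017]
tool_rot: [-0.287, 0.958, 0.0, -0.0]
ft_force: [0.9, -0.3, 0.0]
grip_width: 0.0298
grasp_force: 0.0
```

Emit:
send_rows --steps "-0.3 -0.02 0.03 0 0 0 0;-0.3 -0.02 0.03 0 0 0 0;-0.3 -0.02 0.03 0 0 0 0;-0.3 -0.02 0.03 0 0 0 0;-0.3 0 0 0 0 0 0"

```text
clock: 36.28
eef_pos: [0.325, -0.2195, 0.1988]
tool_rot: [-0.288, 0.958, 0.003, -0.002]
ft_force: [-0.7, 0.9, 0.6]
grip_width: 0.0301
grasp_force: 0.0
```

Emit:
send_rows --steps "-0.3 0 0 0 0 0 0;-0.3 0 0 0 0 0 0;-0.3 0 0 0 0 0 0;-0.3 0 0 0 0 0 0;-0.3 0 0 0 0 0 0"

```text
clock: 36.7
eef_pos: [0.331, -0.2256, 0.1996]
tool_rot: [-0.287, 0.958, -0.0, -0.0]
ft_force: [-0.4, 0.1, -0.4]
grip_width: 0.0301
grasp_force: 0.0
```

```bash
python3 - <<'E'
from h import *
c=snap('scene','s7.png')
W,_,_=cloud(c);W=W[240:310,455:510].reshape(-1,3);t=W[(W[:,2]>.165)&(W[:,2]<.185)];print(len(t),t.mean(0))
cv2.imwrite('pics/s7c.png',cv2.resize(c['frame'][130:370,80:540,::-1],None,fx=1.7,fy=1.7,interpolation=cv2.INTER_CUBIC))
E
```

```text
321 [0.56728732 0.31005166 0.17424199]
```

View pics/s7c.png

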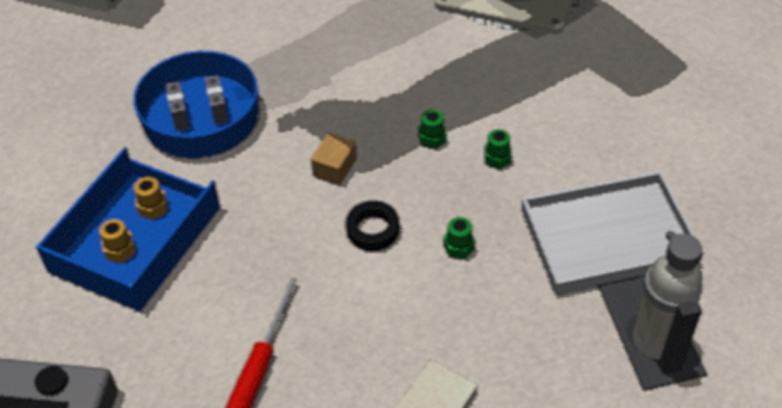

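Both glands are in the bin (148,197 and 116,240) and both blocks are in the tub (177,105 and 217,100). The tray is empty, the cap is up (685,248) and the bystanders have not moved.

```bash
python3 -c "
from workcell import *
print(job_done())"
```

```text
the job is handed in; nothing more can be done
None
```

I handed the job in at about 37 s of the 210 s limit: both brass glands went through the tray, the nozzle press and spring-back into the bin, and both terminal blocks are in the tub; the last picture shows the cap up and everything else in place, but no verdict came back.

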